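Pile gable blanks square in the drilling jig and clamp them

ROBOT

A 6-joint arm with a two-finger parallel gripper is mounted at the origin on the work surface. World frame = base frame: x ahead of the robot, y to its left, z up, the work surface at z = 0. Lengths are in mm, angles in rad, forces in N, time in s.
With the tool pointing down it reaches from about 350 to 775 mm from the base axis. Payload 7.3 kg.
Tool frame: the origin (TCP) lies at the very end of the fingers, on their centre line; the grasp point (between the pads) lies 19 mm behind it; x points along the fingers, z is the direction in which the jaws open and shut, and the axes are right-handed (so a half turn about x gives the same grasp; the last joint's range is limited). The gripper opens to 92 mm and grips with 3 to 60 N. Pads are 19 mm wide; open, the fingers measure 130 mm over their backs; the gripper's body (75 mm by 190 mm) begins 47 mm behind the grasp point.
Start: joints at [1.057, 0.342, 1.524, -0, 1.275, -0.146], TCP at [188.758, 489.914, 226.741] pointing down, gripper open.
Joint ranges: [-2.53, 2.53], [-0.77, 2.02], [0.04, 2.7], [-1, 4.14], [0.28, 2.66], [-3.11, 3.11]. Speed limits (rad/s): [2.57, 2.57, 3.14, 3.14, 3.14, 3.14].

INTERFACE

Orientations are given as [roll, pitch, yaw] about the fixed x, y, z axes, in that order (R = Rz(yaw) Ry(pitch) Rx(roll)).
In Python, from plant import * gives the robot as it stands.
- The arm moves only by the tool carry_out, never from a script. Its argument "rows" is a list of rows, each a list of 4 numbers: the shift along the world's x, y, z in mm, then the turn about the world's z in degrees. In form: [[x, y, z, twist], ...]. A call has 1 to 20 rows; each row is the pose to reach, as a shift and turn from the pose measured when the call began; what a row does not reach only later rows make up. A row lasts 1/12 s, in which the tool goes at most 41.7 mm and 7.16 degrees, less where a joint would pass 70% of its speed; a pose out of reach is approached as far as the arm can. A call with a gripper value outside its range is refused whole. "hand" is the finger opening in mm, from 0 to 91.8, set as the call begins (left out, the last holds). The fingers move at their own pace and stop on an object; the grip force is fixed at half the most. Time passes only in rows, so rows that repeat a pose let the fingers close. It gives the time, the measured TCP pose, the force and the opening at its end, in the units of the state.
- get_obs(): the state, without advancing time (a new reading comes with each control period).
- capture(name): name is "scene" or "top" or "wrist"; returns the picture (420x560x3 uint8, red, green, blue); there is no depth.
- camera_info(name): a dict with "camera_matrix" (3x3 intrinsics, pixels), "pose" (4x4, takes a point from camera to world coordinates); the wrist camera has in their place "mount" (4x4, takes a point from camera to tool coordinates, whose origin is the TCP and whose axes are the tool frame's). Camera axes: x right, y down, z forward; pixel columns grow to the right and rows downward; lengths in mm; the calibration is good to about 2 mm. A picture is of the moment at which its call begins: read the wrist's pose just before it. camera_info takes no time and is no camera call.
- close_job(): hands the job in, once; it reports no verdict.
The state is a dict: "time": time; "joint_positions": joint angles; "dq": joint speeds; "tau": joint torques, N m; "tool_pos": TCP position; "tcp_rot": TCP orientation; "contact_force": force on the tool from outside, world axes, zero at the start; "moment": the same for the moment, N m; "grip_width": finger opening in mm.
Only numpy, scipy, OpenCV 4.12 (cv2) and the standard library are available. Lean on these libraries where they do the work, as an engineer would, in place of code of your own. Each camera call takes 0.05 s, during which the arm holds its last target. There are 200 camera calls.

TASK

Lay the two loose house-gable blanks on top of the one already in the drilling jig, all peaks pointing away from the clamp, and square the three up into one flush pile tight against the end stop and both side stops. Then push the toggle clamp's handle fully shut so that it holds the pile ready for drilling. Leave everything else on the bench where it is.

Things in the scene. Friction and masses are not known exactly. Their poses are not given: they have to be found in the camera images.
- jig: drilling jig, fixed to the bench: dark film-faced plywood base board 170 (x) x 290 (y) x 18 mm. Origin: centre of its underside. The blanks lie on its +y half, foot edges to -y, peaks to +y; a toggle clamp is screwed to its -y half. Three pale wood stop blocks: one end stop, two side stops. The blanks' other long side (-x) and the peak end (+y) are open
- jig_seat (a point): point on the top of the jig's board, 18 mm above the bench, axes as the jig's, over which a blank's origin lies when the blank is tight against all stops (jig x = 0, y = 46 mm). In a finished pile the three origins are 0, 9 and 18 mm above this point, the pile's top 27 mm
- end_stop (a point): end stop block: foot of its flat face, which looks to the jig's +y (jig x = 0, y = -5 mm, on the board) and takes the blanks' foot edges; the block is 20 mm high, 46 mm wide (x), 12 mm thick
- side_stop_foot (a point): side stop block nearer the clamp: foot of its flat face, which looks to the jig's -x (jig x = 32.5 mm, y = 5 mm, on the board) and takes a long edge of the blanks; the block is 20 mm high, 13 mm wide (y), 16 mm thick. The 69 mm between the two side stops is free for a finger
- side_stop_eave (a point): side stop block nearer the peaks: foot of its flat face, which looks to the jig's -x (jig x = 32.5 mm, y = 87 mm, on the board) and takes a long edge of the blanks; the block is 20 mm high, 13 mm wide (y), 16 mm thick. The 69 mm between the two side stops is free for a finger
- blank_jig: house-gable blank of plain 9 mm plywood, 0.04 to 0.08 kg: a rectangle 65 mm wide (x), 100 mm long (y), with a 45 degree gable peak on one short end (132.5 mm over all). Origin: underside, on the centre line, 51 mm from the straight foot edge, near its balance point; +y points to the peak. Already in the jig, loose, flat on the board and against the stops (to within 2 mm)
- blank_a: house-gable blank of plain 9 mm plywood, 0.04 to 0.08 kg: a rectangle 65 mm wide (x), 100 mm long (y), with a 45 degree gable peak on one short end (132.5 mm over all). Origin: underside, on the centre line, 51 mm from the straight foot edge, near its balance point; +y points to the peak. Loose on the bench at the robot's left, peak roughly towards +y
- blank_b: house-gable blank of plain 9 mm plywood, 0.04 to 0.08 kg: a rectangle 65 mm wide (x), 100 mm long (y), with a 45 degree gable peak on one short end (132.5 mm over all). Origin: underside, on the centre line, 51 mm from the straight foot edge, near its balance point; +y points to the peak. Loose on the bench at the robot's left, peak roughly towards +y
- blank_jig_peak (a point): tip of the gable peak of blank_jig, at its underside, 81.5 mm from that blank's origin
- blank_a_peak (a point): tip of the gable peak of blank_a, at its underside, 81.5 mm from that blank's origin
- blank_b_peak (a point): tip of the gable peak of blank_b, at its underside, 81.5 mm from that blank's origin
- clamp_handle (a joint): turn of the toggle clamp's handle from its arm, rad: 0 = shut (handle and arm level, locked), 2.74 = fully open. Starts at 2.4 to 2.7: arm nearly upright, handle leaning back, 63 to 70 degrees above level. It stays where it is left. Pushing the grip back (jig -y) and down to level brings the arm down on the pile. Takes about 2 N at the grip, up to 10 N near the end
- clamp_grip (a point): middle of the black grip on the handle, 120 mm from the handle's pin: 24 mm wide (jig x), 92 mm long (its own y), 14 mm thick (its own z). Its own +z side faces the pile when open and up when shut: push there. Its -y points to the handle's free end, 42 mm on. Shut, it lies at jig x = 0, y = -180 mm, 61 mm above the bench (upper face 68 mm)
- clamp_pivot (a point): pivot of the clamp's arm, 48 mm above the bench at jig x = 0, y = -60 mm. The arm stands up to 140 mm above the bench when open; shut, it reaches 92 mm from here towards the pile, up to 82 mm above the bench. The handle turns on a pin 24 mm from this pivot: shut, the pin is straight above it; fully open, straight to its jig -y side, with the handle 71 degrees above level
- clamp_foot: black rubber foot, 20 mm across, at the end of the clamp's arm; origin at the centre of its pressing face. Sprung by up to 4 mm. Shut, it presses at jig x = 0, y = 20 mm on a pile of three blanks with about 4 N; it does not reach a pile of two
- offcut: rectangular plywood offcut, 52 x 140 x 9 mm (no peak), lying flat among the blanks; not part of the job. Origin: centre of underside, y along its length
- glue: white glue bottle with an orange band, 62 mm across, 165 mm tall, standing. Origin: centre of underside
- jar: amber glass jar with a steel lid, 72 mm across, 103 mm tall. Origin: centre of underside
- drill: blue and black cordless drill standing on its battery, about 200 mm tall, 255 mm long with its bit. Origin: centre of the battery's underside; its bit points along its -x
- hammer: hammer, 260 mm long, lying flat along its x, wooden handle towards -x
- trysquare: try square lying flat: wooden stock 24 x 110 x 14 mm along its y, origin under the stock's centre, steel blade 34 mm wide reaching 162 mm along its +x
Not all that is in view belongs to the job. What is shaped like the blank_a but purple is not meant.

How it is judged (in metres and radians):
On the way:
1. the three blanks lie as one square pile against the stops, the clamp still open (x of blank_jig in the frame of jig_seat between -0.003 and 0.003 m and y of blank_jig in the frame of jig_seat between -0.003 and 0.003 m and x of blank_jig_peak in the frame of jig_seat between -0.004 and 0.004 m and y of blank_jig_peak in the frame of jig_seat between 0.0775 and 0.0855 m and z of blank_jig in the frame of jig_seat between -0.003 and 0.021 m and angle between each of blank_jig, blank_a, blank_b's own z axis and vertical below 0.05 rad and linear speed of each of blank_jig, blank_a, blank_b below 0.02 m/s and x of blank_a in the frame of jig_seat between -0.003 and 0.003 m and y of blank_a in the frame of jig_seat between -0.003 and 0.003 m and x of blank_a_peak in the frame of jig_seat between -0.004 and 0.004 m and y of blank_a_peak in the frame of jig_seat between 0.0775 and 0.0855 m and z of blank_a in the frame of jig_seat between -0.003 and 0.021 m and x of blank_b in the frame of jig_seat between -0.003 and 0.003 m and y of blank_b in the frame of jig_seat between -0.003 and 0.003 m and x of blank_b_peak in the frame of jig_seat between -0.004 and 0.004 m and y of blank_b_peak in the frame of jig_seat between 0.0775 and 0.0855 m and z of blank_b in the frame of jig_seat between -0.003 and 0.021 m and value of joint clamp_handle above 1 rad), for 0.1 s.
At the end, for the whole second after the job is handed in: All three blanks lie flat in one pile against the jig's stops, each within 3 mm (peaks within 4 mm) of its place and at rest; the clamp's handle is shut to within 0.15 rad and its foot presses on the pile (x of blank_jig in the frame of jig_seat between -0.003 and 0.003 m and y of blank_jig in the frame of jig_seat between -0.003 and 0.003 m and x of blank_jig_peak in the frame of jig_seat between -0.004 and 0.004 m and y of blank_jig_peak in the frame of jig_seat between 0.0775 and 0.0855 m and z of blank_jig in the frame of jig_seat between -0.003 and 0.021 m and angle between each of blank_jig, blank_a, blank_b's own z axis and vertical below 0.05 rad and linear speed of each of blank_jig, blank_a, blank_b below 0.02 m/s and x of blank_a in the frame of jig_seat between -0.003 and 0.003 m and y of blank_a in the frame of jig_seat between -0.003 and 0.003 m and x of blank_a_peak in the frame of jig_seat between -0.004 and 0.004 m and y of blank_a_peak in the frame of jig_seat between 0.0775 and 0.0855 m and z of blank_a in the frame of jig_seat between -0.003 and 0.021 m and x of blank_b in the frame of jig_seat between -0.003 and 0.003 m and y of blank_b in the frame of jig_seat between -0.003 and 0.003 m and x of blank_b_peak in the frame of jig_seat between -0.004 and 0.004 m and y of blank_b_peak in the frame of jig_seat between 0.0775 and 0.0855 m and z of blank_b in the frame of jig_seat between -0.003 and 0.021 m and value of joint clamp_handle below 0.15 rad and (contact force between clamp_foot and blank_jig above 1.5 N or contact force between clamp_foot and blank_a above 1.5 N or contact force between clamp_foot and blank_b above 1.5 N)); the robot touches nothing.
It fails at once if something else on the bench is moved by more than 25 mm (distance of any of offcut, glue, jar, drill, hammer, trysquare from where it was at the start of the episode above 0.025 m).
It also fails if it takes over 61 s, if anything falls off the work surface, if the arm or the gripper's body presses on something with over 40 N, if the wrist force passes 120 N, or if a joint passes its speed limit or range.

## Working session

There is one attempt and no reset: what is moved stays moved. The work goes in short steps, Python scripts to look and compute and a tool call to move; the robot and the scene stay as the last step left them, time stands still between calls to the robot, and variables do not carry over. Pictures are saved under pics/ and viewed, about 8 in all and at most 12, crops included, and the job is handed in when it is done.

Besides the shell and the picture viewer there is one more tool, called after ">>>" by a JSON object that holds its "name" and its "arguments". carry_out: Moves the arm, as the interface text tells. Its arguments: {"type":"object","properties":{"rows":{"type":"array"},"hand":{"type":"number"}},"required":["rows"]}

```bash
mkdir -p pics; ls; cat > h.py <<'E'
from plant import *
import numpy as np, cv2
def save(name,fn,crop=None,s=1):
    im=capture(name)[:,:,::-1]; cv2.imwrite('pics/raw_'+fn,im)
    if crop: im=im[crop[1]:crop[3],crop[0]:crop[2]]
    if s!=1: im=cv2.resize(im,None,fx=s,fy=s,interpolation=cv2.INTER_CUBIC)
    cv2.imwrite('pics/'+fn,im)
def pix(name,pts,z,pose=None):
    ci=camera_info(name); K=np.array(ci['camera_matrix']); P=np.array(ci['pose']) if pose is None else pose
    out=[]
    for u,v in pts:
        d=P[:3,:3]@np.linalg.solve(K,[u,v,1.]); t=(z-P[2,3])/d[2]; out.append((P[:3,3]+t*d)[:2])
    return np.array(out)
E
python3 - <<'E'
from h import *
print(get_obs()); print(camera_info('top')); print(camera_info('scene')['pose']); print(camera_info('wrist'))
save('top','t0.png',None,1.42); save('scene','s0.png',None,1.42)
E
```

```text
pics
{'time': 0.0, 'joint_positions': array([ 1.05702909e+00,  3.42728840e-01,  1.52497918e+00,  4.81922567e-05,
        1.27537581e+00, -1.46001411e-01]), 'dq': array([-0.00094588, -0.00040539,  0.00058434,  0.00116958,  0.00139893,
       -0.00199825]), 'tau': array([-1.88103637e-03, -4.31244206e+01, -2.44224072e+01,  7.14351330e-02,
        5.60650940e-02, -1.35426849e-04]), 'tool_pos': array([188.53114097, 489.57291621, 226.05498133]), 'tcp_rot': array([ 2.96469688,  1.56930444, -2.11547199]), 'contact_force': array([-0.09947598, -0.28781408, -0.18009159]), 'moment': array([-0.04424283, -0.02476828,  0.00632115]), 'grip_width': 91.81316319077776}
{'camera_matrix': array([[426.29837637,   0.        , 276.34244966],
       [  0.        , 426.29837637, 214.01577254],
       [  0.        ,   0.        ,   1.        ]]), 'pose': array([[-1.51244897e-02, -9.98178532e-01,  5.84026382e-02,
         4.62746716e+02],
       [-9.99881982e-01,  1.52561417e-02,  1.80896654e-03,
         2.09271032e+00],
       [-2.69667049e-03, -5.83683859e-02, -9.98291470e-01,
         1.54733485e+03],
     
[... 174 characters left out ...]
2968e-02  2.54462786e-03 -2.50984734e+01]
 [-1.26897475e-02 -4.92609327e-01 -8.70158044e-01  9.29266126e+02]
 [ 0.00000000e+00  0.00000000e+00  0.00000000e+00  1.00000000e+00]]
{'camera_matrix': array([[312.02748173,   0.        , 276.57510964],
       [  0.        , 312.02748173, 211.11710231],
       [  0.        ,   0.        ,   1.        ]]), 'mount': array([[ 2.43651220e-04, -2.91681587e-01,  9.56515443e-01,
        -1.58064583e+02],
       [-1.17968161e-03, -9.56514889e-01, -2.91681118e-01,
         7.94739071e+01],
       [ 9.99999274e-01, -1.05731521e-03, -5.77147423e-04,
         1.24376405e+00],
       [ 0.00000000e+00,  0.00000000e+00,  0.00000000e+00,
         1.00000000e+00]])}
```

View pics/t0.png

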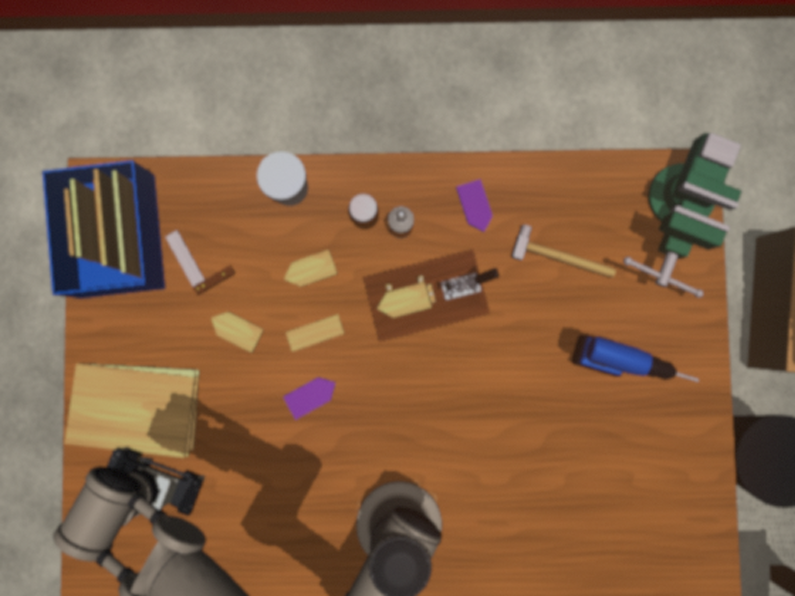

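View pics/s0.png

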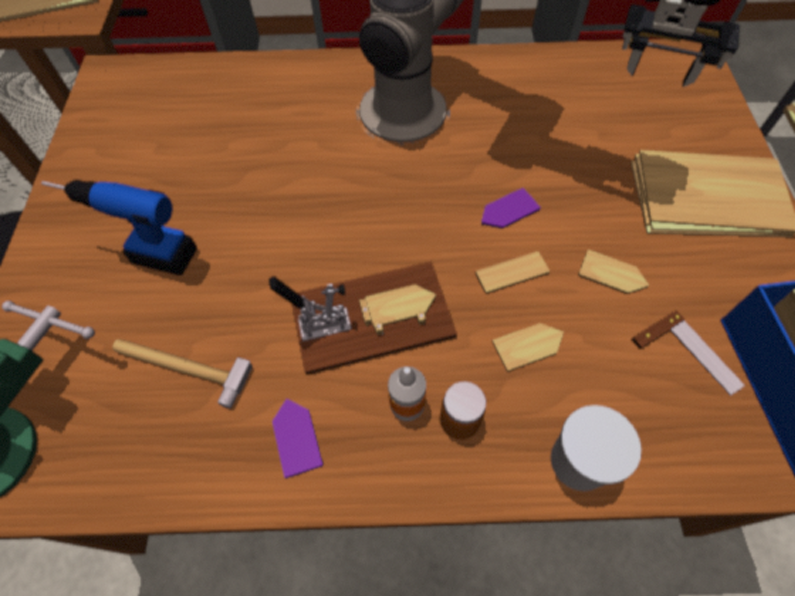

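The top view shows two plywood gables at (310,268) and (237,332), which fit blank_a and blank_b. The rectangle at (315,333) has no peak, so it is the offcut. The purple gables at (310,397) and (475,205) are decoys. The jig is at (427,295), with its peak to image left (+y). I'll confirm in an enlarged crop.

```bash
python3 - <<'E'
import cv2
im=cv2.imread('pics/raw_t0.png')[165:250,140:355]
cv2.imwrite('pics/c1.png',cv2.resize(im,None,fx=3.7,fy=3.7,interpolation=cv2.INTER_CUBIC))
E
```

```text
(no output)
```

View pics/c1.png

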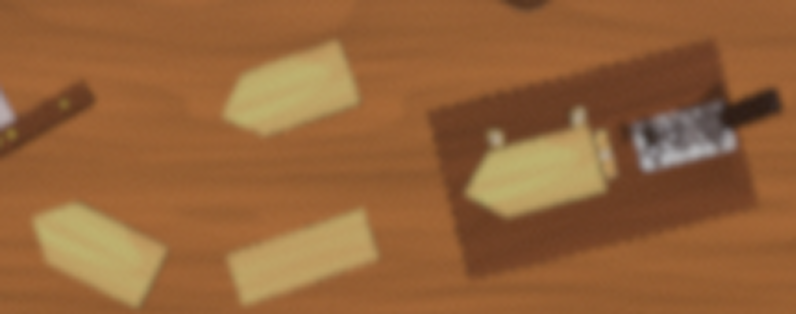

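```bash
cat >> h.py <<'E'
def fit(model,meas):
    m=np.array(model,float); w=np.array(meas,float); mc,wc=m.mean(0),w.mean(0)
    a,b=m-mc,w-wc; th=np.arctan2((a[:,0]*b[:,1]-a[:,1]*b[:,0]).sum(),(a*b).sum())
    R=np.array([[np.cos(th),-np.sin(th)],[np.sin(th),np.cos(th)]]); t=wc-R@mc
    return t,np.degrees(th),np.linalg.norm(w-(m@R.T+t),axis=1)
BL=[(32.5,-51),(-32.5,-51),(-32.5,49),(0,81.5),(32.5,49)]
E
python3 - <<'E'
from h import *
c=lambda p:np.array(p)/3.7+[140,165]-[.5*(1-1/3.7)]*2
np.set_printoptions(precision=1,suppress=True)
for n,z,m,p in [('b1',9,BL,[(339,40),(358,101),(263,135),(222,117),(243,73)]),
 ('b2',9,BL,[(166,247),(138,306),(45,262),(33,217),(76,203)]),
 ('bj',27,BL,[(588,125),(606,190),(508,217),(465,192),(490,150)]),
 ('off',9,[(26,-70),(-26,-70),(-26,70),(26,70)],[(364,208),(378,258),(243,305),(227,257)]),
 ('jig',18,[(85,145),(85,-145),(-85,-145),(-85,145)],[(428,112),(714,40),(757,204),(470,277)])]:
    t,a,r=fit(m,pix('top',c(p),z)); print(n,t,a,r)
    if n=='jig':
        R=np.array([[np.cos(np.radians(a)),-np.sin(np.radians(a))],[np.sin(np.radians(a)),np.cos(np.radians(a))]])
        print('seat',t+R@[0,46],'grip shut',t+R@[0,-180])
E
```

```text
b1 [649.  205.3] 18.645780257702626 [0.9 2.  0.8 1.5 1.1]
b2 [489.2 396. ] -26.828558099658707 [1.4 1.1 0.9 1.7 1. ]
bj [562.7 -35. ] 13.979842413069036 [1.2 0.7 1.6 0.4 1.4]
off [483.3 203.6] 18.357648634999943 [1.6 1.7 1.1 1.6]
jig [575.  -79.6] 13.364689583887422 [2.4 2.7 2.7 2.7]
seat [564.4 -34.8] grip shut [ 616.6 -254.7]
```

```bash
cat >> h.py <<'E'
from scipy.spatial.transform import Rotation as Ro
def tool():
    o=get_obs(); R=Ro.from_euler('xyz',o['tcp_rot']).as_matrix(); return o,R
E
python3 - <<'E'
from h import *
np.set_printoptions(precision=2,suppress=True)
o,R=tool(); print(R,'jaw yaw',np.degrees(np.arctan2(R[1,2],R[0,2])),'toolY yaw',np.degrees(np.arctan2(R[1,1],R[0,1])))
print('jar',pix('top',[(255.6,146.5)],103),'glue',pix('top',[(282.,150.5)],165))
for n,(x,y) in dict(b1=(649,205),b2=(489,396),seat=(563.5,-35),grip=(616,-255)).items(): print(n,np.hypot(x,y),np.degrees(np.arctan2(y,x)))
E
```

```text
[[-0.   -0.93  0.36]
 [-0.    0.36  0.93]
 [-1.    0.   -0.  ]] jaw yaw 68.92700856844446 toolY yaw 158.92699306488433
jar [[780.01  72.26]] glue [[751.78 -17.09]]
b1 680.6070819496371 17.529793414605493
b2 629.2352501251023 39.001104467583716
seat 564.5859102032214 -3.5541782355320866
grip 666.6940827696013 -22.48764923830754
```

>>> {"name": "carry_out", "arguments": {"rows": [[300.5, -93.5, -130, -95.7], [300.5, -93.5, -130, -95.7], [300.5, -93.5, -130, -95.7], [300.5, -93.5, -130, -95.7], [300.5, -93.5, -130, -95.7], [300.5, -93.5, -130, -95.7], [300.5, -93.5, -130, -95.7], [300.5, -93.5, -130, -95.7], [300.5, -93.5, -130, -95.7], [300.5, -93.5, -130, -95.7], [300.5, -93.5, -130, -95.7], [300.5, -93.5, -130, -95.7], [300.5, -93.5, -130, -95.7], [300.5, -93.5, -130, -95.7], [300.5, -93.5, -130, -95.7], [300.5, -93.5, -130, -95.7]], "hand": 91.8}}

```text
time: 1.43
tool_pos: [488.9, 395.9, 95.7]
tcp_rot: [-2.862, 1.569, 2.956]
contact_force: [-0.2, -0.2, 0.7]
grip_width: 91.8
```

```bash
python3 - <<'E'
from h import *
o,R=tool(); print(o['time'],o['tool_pos'],'jaw',np.degrees(np.arctan2(R[1,2],R[0,2])),R[:,0],o['contact_force'])
save('wrist','w1.png')
E
```

```text
1.4333 [488.86248574 395.93573492  95.71243013] jaw -26.668597892962342 [-1.82879167e-03  3.43145430e-04 -9.99998269e-01] [-0.21508012 -0.20251236  0.68237976]
```

View pics/w1.png

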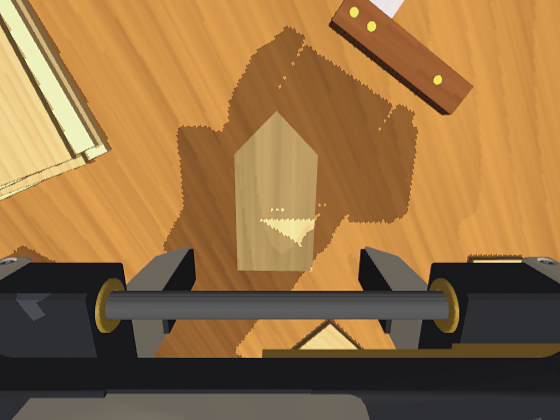

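The blank is centred between the open fingers: peak (276,111), shoulders (235,154) and (318,154), foot (238,270) and (313,271).

```bash
cat >> h.py <<'E'
def wpose(o,R):
    T=np.eye(4); T[:3,:3]=R; T[:3,3]=o['tool_pos']; return T@np.array(camera_info('wrist')['mount'])
E
python3 - <<'E'
from h import *
o,R=tool()
print(fit(BL,pix('wrist',[(313,271),(238,270),(235,154),(276,111),(318,154)],9,wpose(o,R))))
E
```

```text
(array([488.84626068, 398.88864571]), np.float64(-27.076480482162193), array([0.46776722, 0.23219069, 0.48975829, 0.4677123 , 0.56721612]))
```

>>> {"name": "carry_out", "arguments": {"rows": [[0, 2.5, -40, 0], [0, 2.5, -75, 0], [0, 2.5, -93, 0], [0, 2.5, -93, 0], [0, 2.5, -93, 0]]}}

```text
time: 1.9
tool_pos: [488.6, 398.4, 2.3]
tcp_rot: [-2.646, 1.568, -3.11]
contact_force: [-0.2, 0.9, 0.1]
grip_width: 91.7
```

>>> {"name": "carry_out", "arguments": {"rows": [[0, 0, 0, 0], [0, 0, 0, 0], [0, 0, 0, 0], [0, 0, 0, 0], [0, 0, 0, 0], [0, 0, 0, 0], [0, 0, 30, 0], [0, 0, 60, 0], [0, 0, 100, 0]], "hand": 50}}

```text
time: 2.65
tool_pos: [487.2, 397.5, 101.1]
tcp_rot: [-2.283, 1.563, -2.747]
contact_force: [0.3, 0.6, -0.3]
grip_width: 64.5
```

>>> {"name": "carry_out", "arguments": {"rows": [[71, -428.5, 0, 40.5], [71, -428.5, 0, 40.5], [71, -428.5, 0, 40.5], [71, -428.5, 0, 40.5], [71, -428.5, 0, 40.5], [71, -428.5, 0, 40.5], [71, -428.5, 0, 40.5], [71, -428.5, 0, 40.5], [71, -428.5, 0, 40.5], [71, -428.5, 0, 40.5], [71, -428.5, 0, 40.5], [71, -428.5, 0, 40.5], [71, -428.5, 0, 40.5], [71, -428.5, 0, 40.5]]}}

```text
time: 3.82
tool_pos: [557.9, -30.6, 100.9]
tcp_rot: [-2.375, 1.563, -2.132]
contact_force: [0.4, 0.1, 0.1]
grip_width: 64.5
```

```bash
python3 - <<'E'
from h import *
o,R=tool(); print(o['time'],o['tool_pos'],'jaw',np.degrees(np.arctan2(R[1,2],R[0,2])),R[:,0],o['contact_force'],o['grip_width'])
save('wrist','w2.png')
E
```

```text
3.8167 [557.86870404 -30.57850774 100.91493891] jaw 13.907543112705355 [-0.0039224  -0.00624225 -0.99997282] [0.44371113 0.05479484 0.11524272] 64.4631434681236
```

View pics/w2.png

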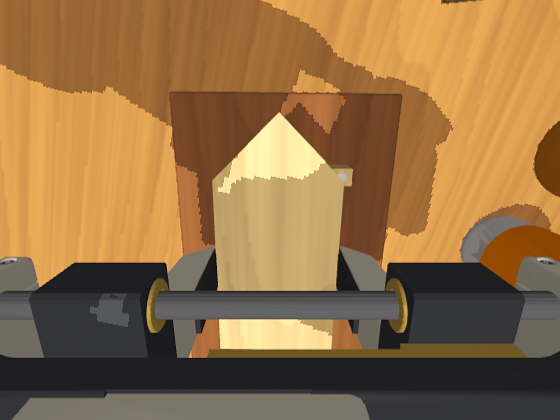

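The held blank's peak is at (279,113) over the jig. The board's +y corners are at (170,92) and (401,95), and the eave side stop's back corner is at about (352,168).

```bash
python3 - <<'E'
from h import *
np.set_printoptions(precision=1,suppress=True)
o,R=tool();P=wpose(o,R)
c=pix('wrist',[(170,92),(401,95)],18,P); d=c[1]-c[0]; a=np.arctan2(d[1],d[0]); print(np.linalg.norm(d),np.degrees(a))
for a in(a,np.radians(13.9)):
    x=np.array([np.cos(a),np.sin(a)]); y=np.array([-x[1],x[0]]); print('seat',c.mean(0)-99*y)
s=pix('wrist',[(352,168)],38,P)[0]; print('seat from stop',s-48.5*x-47.5*y)
print('held peak->origin',pix('wrist',[(279,113)],109,P)[0]-81.5*y)
E
```

```text
166.95057579672897 13.195560888205105
seat [563.6 -32.3]
seat [564.7 -32. ]
seat from stop [563.3 -31.5]
held peak->origin [559.2 -29.4]
```

>>> {"name": "carry_out", "arguments": {"rows": [[0, 0, -30, 0], [0, 0, -55, 0], [0, 0, -66, 0], [0, 0, -70.5, 0], [0, 0, -70.5, 0], [0, 0, -70.5, 0]]}}

```text
time: 4.37
tool_pos: [558.3, -29.2, 31.1]
tcp_rot: [-2.252, 1.564, -2.006]
contact_force: [-0.0, 0.9, -0.0]
grip_width: 64.4
```

>>> {"name": "carry_out", "arguments": {"rows": [[0, 0, 0, 0], [0, 0, 0, 0], [0, 0, 0, 0], [0, 0, 0, 0], [0, 0, 40, 0], [0, 0, 70, 0], [0, 0, 70, 0]], "hand": 91.8}}

```text
time: 4.95
tool_pos: [561.8, -29.8, 107.0]
tcp_rot: [-1.099, 1.56, -0.853]
contact_force: [1.2, 0.3, 0.4]
grip_width: 91.5
```

>>> {"name": "carry_out", "arguments": {"rows": [[87.5, 236, -5, 5], [87.5, 236, -5, 5], [87.5, 236, -5, 5], [87.5, 236, -5, 5], [87.5, 236, -5, 5], [87.5, 236, -5, 5], [87.5, 236, -5, 5], [87.5, 236, -5, 5], [87.5, 236, -5, 5]]}}

```text
time: 5.7
tool_pos: [648.8, 206.0, 101.3]
tcp_rot: [-1.218, 1.56, -0.884]
contact_force: [-0.2, 0.2, -0.3]
grip_width: 91.5
```

```bash
python3 - <<'E'
from h import *
o,R=tool(); print(o['time'],o['tool_pos'],'jaw',np.degrees(np.arctan2(R[1,2],R[0,2])),R[:,0],o['contact_force'],o['grip_width'])
save('wrist','w3.png')
E
```

```text
5.7 [648.84408245 206.01588367 101.25847957] jaw 19.095187747969646 [ 0.00683623 -0.00834233 -0.99994183] [-0.24224087  0.15805503 -0.28909592] 91.54698677948228
```

View pics/w3.png

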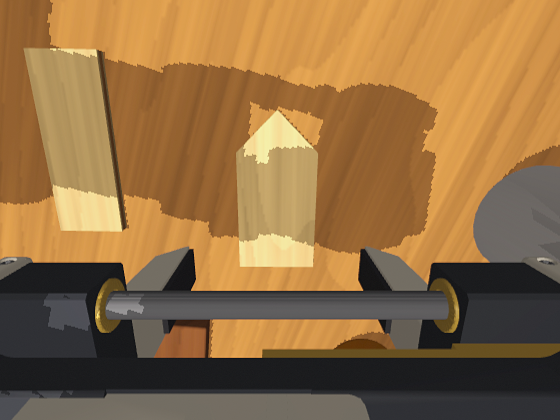

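The blank is again centred: peak (277,110), shoulders (237,152) and (318,152), foot (240,266) and (313,266).

```bash
python3 - <<'E'
from h import *
o,R=tool()
print(fit(BL,pix('wrist',[(313,266),(240,266),(237,152),(277,110),(318,152)],9,wpose(o,R))))
E
```

```text
(array([648.97909481, 208.04892033]), np.float64(18.710379988899085), array([0.16975576, 0.1280358 , 0.69814019, 0.6246021 , 0.44685093]))
```

>>> {"name": "carry_out", "arguments": {"rows": [[0, 2, -40, 0], [0, 2, -80, 0], [0, 2, -98.5, 0], [0, 2, -98.5, 0], [0, 2, -98.5, 0]]}}

```text
time: 6.17
tool_pos: [648.6, 205.1, 3.0]
tcp_rot: [-1.293, 1.56, -0.964]
contact_force: [0.2, -0.4, -0.0]
grip_width: 91.7
```

>>> {"name": "carry_out", "arguments": {"rows": [[0, 0, 0, 0], [0, 0, 0, 0], [0, 0, 0, 0], [0, 0, 0, 0], [0, 0, 0, 0], [0, 0, 0, 0], [0, 0, 35, 0], [0, 0, 70, 0], [0, 0, 100, 0]], "hand": 50}}

```text
time: 6.92
tool_pos: [648.6, 205.2, 104.3]
tcp_rot: [-1.309, 1.56, -0.979]
contact_force: [1.1, 0.9, -0.5]
grip_width: 64.4
```

>>> {"name": "carry_out", "arguments": {"rows": [[-90.5, -236, -4, -5.2], [-90.5, -236, -4, -5.2], [-90.5, -236, -4, -5.2], [-90.5, -236, -4, -5.2], [-90.5, -236, -4, -5.2], [-90.5, -236, -4, -5.2], [-90.5, -236, -4, -5.2], [-90.5, -236, -4, -5.2], [-90.5, -236, -4, -5.2]]}}

```text
time: 7.67
tool_pos: [558.4, -30.6, 100.6]
tcp_rot: [-1.241, 1.56, -1.003]
contact_force: [-0.4, 0.6, -0.7]
grip_width: 64.3
```

```bash
python3 - <<'E'
from h import *
o,R=tool(); print(o['time'],o['tool_pos'],'jaw',np.degrees(np.arctan2(R[1,2],R[0,2])),R[:,0],o['contact_force'],o['grip_width'])
save('wrist','w4.png')
E
```

```text
7.6667 [558.40331624 -30.56247232 100.56413579] jaw 13.642210230954205 [ 0.00563281 -0.00882329 -0.99994521] [-0.38568006  0.62352505 -0.73016152] 64.30078887438954
```

View pics/w4.png

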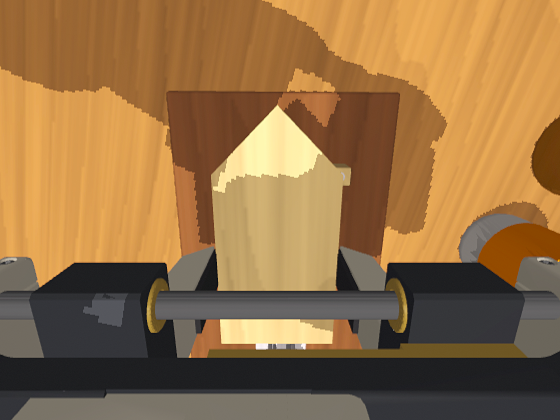

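The second blank's peak is at (277,106), with the board corners at (167,91) and (399,95). That puts it about 4 mm further in +y than the first one, so I'll correct it as I lower.

>>> {"name": "carry_out", "arguments": {"rows": [[1, -4, -30, 0], [1, -4, -50, 0], [1, -4, -60.5, 0], [1, -4, -60.5, 0], [1, -4, -60.5, 0]]}}

```text
time: 8.13
tool_pos: [559.9, -32.5, 39.7]
tcp_rot: [-1.272, 1.561, -1.03]
contact_force: [-0.2, -0.6, -0.4]
grip_width: 64.4
```

>>> {"name": "carry_out", "arguments": {"rows": [[0, 0, 0, 0], [0, 0, 0, 0], [0, 0, 0, 0], [0, 0, 0, 0], [0, 0, 0, 0]], "hand": 91.8}}

```text
time: 8.55
tool_pos: [560.1, -32.5, 40.0]
tcp_rot: [-1.234, 1.56, -0.992]
contact_force: [0.2, -0.2, 1.0]
grip_width: 90.5
```

>>> {"name": "carry_out", "arguments": {"rows": [[0, 0, -10, 0], [0, 0, -18, 0], [0, 0, -18, 0], [0, 0, -18, 0]]}}

```text
time: 8.88
tool_pos: [559.3, -32.4, 21.0]
tcp_rot: [-1.411, 1.562, -1.17]
contact_force: [0.4, -0.3, -0.4]
grip_width: 91.8
```

>>> {"name": "carry_out", "arguments": {"rows": [[3, 0.7, 0, 0], [6, 1.5, 0, 0], [8, 2, 0, 0], [10, 2.4, 0, 0], [11, 2.7, 0, 0], [12, 2.9, 0, 0], [13, 3.2, 0, 0], [13, 3.2, 0, 0]]}}

```text
time: 9.55
tool_pos: [572.5, -29.2, 21.0]
tcp_rot: [-1.39, 1.562, -1.149]
contact_force: [-0.1, -0.2, -0.1]
grip_width: 91.6
```

>>> {"name": "carry_out", "arguments": {"rows": [[1, 0.2, 0, 0], [2, 0.5, 0, 0], [3, 0.7, 0, 0], [3, 0.7, 0, 0]]}}

```text
time: 9.88
tool_pos: [575.4, -28.4, 21.0]
tcp_rot: [-1.43, 1.562, -1.189]
contact_force: [-0.2, -0.4, 0.1]
grip_width: 91.6
```

>>> {"name": "carry_out", "arguments": {"rows": [[0.7, 0.2, 0, 0], [1.4, 0.4, 0, 0], [2, 0.5, 0, 0], [2, 0.5, 0, 0]]}}

```text
time: 10.22
tool_pos: [575.7, -27.9, 20.7]
tcp_rot: [-1.905, 1.563, -1.664]
contact_force: [-6.6, -1.5, 4.7]
grip_width: 91.5
```

>>> {"name": "carry_out", "arguments": {"rows": [[-4, -1, 0, 0], [-10, -2.4, 0, 0], [-10, -2.4, 0, 0], [-10, -2.4, 35, 0], [-10, -2.4, 60, 0], [-10, -2.4, 60, 0]]}}

```text
time: 10.72
tool_pos: [569.0, -30.9, 85.7]
tcp_rot: [-1.07, 1.558, -0.828]
contact_force: [0.3, -0.6, 1.0]
grip_width: 92.1
```

>>> {"name": "carry_out", "arguments": {"rows": [[-28, 100, 0, 0], [-28, 100, 0, 0], [-28, 100, 0, 0], [-28, 100, 0, 0], [-28, 100, 0, 0], [-28, 100, 0, 0], [-28, 100, 0, 0]], "hand": 0}}

```text
time: 11.3
tool_pos: [541.4, 68.1, 85.5]
tcp_rot: [-1.07, 1.557, -0.83]
contact_force: [-0.1, -0.4, -0.6]
grip_width: 49.5
```

```bash
python3 - <<'E'
from h import *
o,R=tool(); print(o['time'],o['tool_pos'],'jaw',np.degrees(np.arctan2(R[1,2],R[0,2])),R[:,0],o['contact_force'],o['grip_width'])
save('wrist','w5.png')
E
```

```text
11.3 [541.44435292  68.05436094  85.50589056] jaw 13.767272188798964 [ 0.00903405 -0.00987356 -0.99991045] [-0.11595164 -0.42206344 -0.55106161] 49.47603816803548
```

>>> {"name": "carry_out", "arguments": {"rows": [[-2, 0, -35, 0], [-2, 0, -58, 0], [-2, 0, -64, 0], [-2, 0, -64, 0], [-2, 0, -64, 0], [-2, 0, -64, 0]]}}

```text
time: 11.85
tool_pos: [540.5, 67.6, 22.8]
tcp_rot: [-0.961, 1.556, -0.721]
contact_force: [0.0, 0.3, 0.2]
grip_width: 5.5
```

>>> {"name": "carry_out", "arguments": {"rows": [[0.5, -2, 0, 0], [1, -4, 0, 0], [1.2, -5, 0, 0], [1.5, -6, 0, 0], [1.7, -7, 0, 0], [1.9, -8, 0, 0], [1.9, -8, 0, 0]]}}

```text
time: 12.43
tool_pos: [542.4, 59.6, 22.8]
tcp_rot: [-0.965, 1.556, -0.726]
contact_force: [0.8, 0.9, 1.0]
grip_width: 0.7
```

>>> {"name": "carry_out", "arguments": {"rows": [[0.2, -0.8, 0, 0], [0.4, -1.6, 0, 0], [0.6, -2.4, 0, 0], [0.7, -3, 0, 0], [0.7, -3, 0, 0]]}}

```text
time: 12.85
tool_pos: [543.1, 56.5, 22.8]
tcp_rot: [-0.963, 1.556, -0.724]
contact_force: [-0.7, 0.9, 0.1]
grip_width: 0.4
```

>>> {"name": "carry_out", "arguments": {"rows": [[0.2, -0.8, 0, 0], [0.4, -1.6, 0, 0], [0.5, -2, 0, 0], [0.5, -2, 0, 0]]}}

```text
time: 13.18
tool_pos: [543.2, 55.3, 22.7]
tcp_rot: [-0.931, 1.557, -0.693]
contact_force: [-1.3, 5.3, 0.9]
grip_width: 0.3
```

>>> {"name": "carry_out", "arguments": {"rows": [[0.3, -1, 0, 0], [0.5, -2, 0, 0], [0.5, -2, 0, 0], [0.5, -2, 0, 0]]}}

```text
time: 13.52
tool_pos: [543.2, 55.1, 22.7]
tcp_rot: [-0.813, 1.56, -0.575]
contact_force: [-1.0, 10.1, 1.5]
grip_width: 0.3
```

```bash
python3 - <<'E'
from h import *
o,R=tool(); print(o['time'],o['tool_pos'],'jaw',np.degrees(np.arctan2(R[1,2],R[0,2])),R[:,0],o['contact_force'],o['grip_width'])
save('wrist','w6.png')
E
```

```text
13.5167 [543.20001375  55.0667434   22.66448693] jaw 13.669056659274437 [ 0.00941271 -0.00609576 -0.99993712] [-1.03007015 10.11381168  1.54137835] 0.2827189250541062
```

View pics/w6.png

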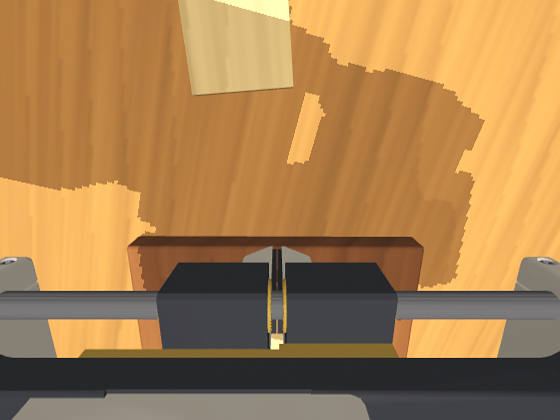

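>>> {"name": "carry_out", "arguments": {"rows": [[-1, 4, 0, 0], [-3, 12, 0, 0], [-3, 12, 0, 0], [-3, 12, 30, 0], [-3, 12, 70, 0], [10, -45, 80, 0], [17, -86, 80, 0], [17, -86, 80, 0], [17, -86, 80, 0], [17, -86, 80, 0], [17, -86, 80, 0]], "hand": 91.8}}

```text
time: 14.48
tool_pos: [559.7, -30.3, 102.3]
tcp_rot: [-0.839, 1.561, -0.6]
contact_force: [-0.9, 0.4, -0.2]
grip_width: 69.0
```

```bash
python3 - <<'E'
from h import *
o,R=tool(); print(o['time'],o['tool_pos'],'jaw',np.degrees(np.arctan2(R[1,2],R[0,2])),R[:,0],o['contact_force'],o['grip_width'])
save('wrist','w7.png',(130,60,430,300),2.6)
E
```

```text
14.4833 [559.70650478 -30.30480101 102.32615513] jaw 13.669279760218227 [ 0.0084171  -0.00576324 -0.99994797] [-0.90413906  0.4078986  -0.18484032] 68.96965993858562
```

View pics/w7.png

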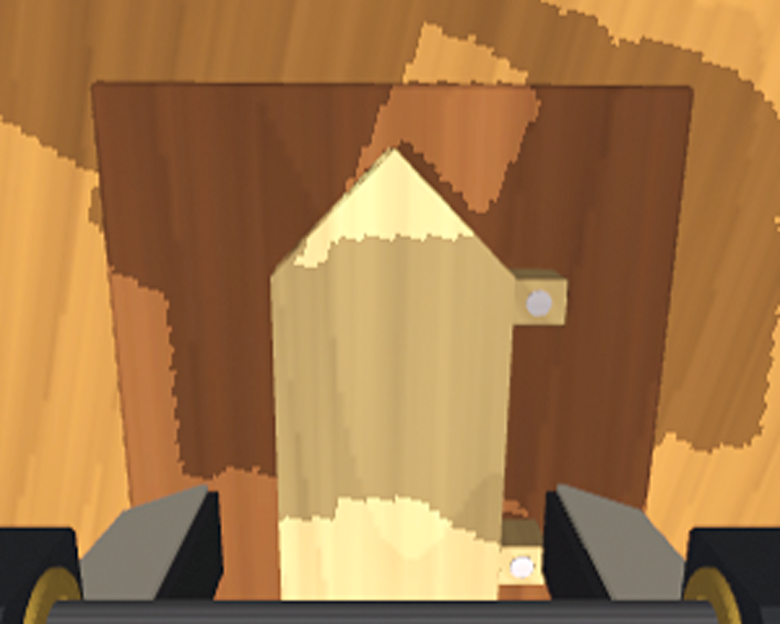

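The pile is flush. Its right edge lies along both side stops at (515,300) and (500,565), its peak is at (395,150), and no ledges show. Next is the clamp.

>>> {"name": "carry_out", "arguments": {"rows": [[0, 0, 40, 0], [0, 0, 75, 0], [8, -30, 75, 0], [18, -65, 75, 0], [28, -105, 70, 0], [35, -130, 65, 0], [35, -130, 65, 0], [35, -130, 65, 0], [35, -130, 65, 0]], "hand": 0}}

```text
time: 15.28
tool_pos: [594.4, -158.2, 166.9]
tcp_rot: [-0.825, 1.562, -0.584]
contact_force: [0.0, 0.3, 0.8]
grip_width: 22.4
```

```bash
python3 - <<'E'
from h import *
np.set_printoptions(precision=1,suppress=True)
o,R=tool(); print(o['time'],o['tool_pos'],o['contact_force'],o['grip_width'])
save('scene','s2.png',(170,120,370,270),4)
# shut-path plan: 4-bar approx, contact at d along handle, TCP positions in world
a=np.radians(13.7); y=np.array([-np.sin(a),np.cos(a)]); O=np.array([574.1,-77.7])
for s in np.linspace(0,1,9):
    th=np.radians(180-90*s); pin=np.array([-60,48])+24*np.array([np.cos(th),np.sin(th)])
    ph=np.radians(180-67+69*s); u=np.array([np.cos(ph),np.sin(ph)]); n=np.array([u[1],-u[0]])
    c=pin+118*u+7*n; t=c+[9.5,0]
    print(round(s,2),'jig yz',t,'world',O+t[0]*y,t[1])
E
```

```text
15.2833 [ 594.4 -158.2  166.9] [0.  0.3 0.8] 22.44595054850007
0.0 jig yz [-114.2  159.4] world [ 601.1 -188.6] 159.35469060681285
0.12 jig yz [-130.   156.8] world [ 604.9 -204. ] 156.8294602613896
0.25 jig yz [-143.6  151.8] world [ 608.1 -217.2] 151.76870166860132
0.38 jig yz [-154.7  144.2] world [ 610.7 -228. ] 144.21569149524532
0.5 jig yz [-163.2  134.3] world [ 612.8 -236.3] 134.27565665409253
0.62 jig yz [-168.9  122.1] world [ 614.1 -241.8] 122.11591550979512
0.75 jig yz [-171.7  108. ] world [ 614.8 -244.5] 107.96430335311359
0.88 jig yz [-171.6   92.1] world [ 614.7 -244.4] 92.10583283198609
1.0 jig yz [-168.7   74.9] world [ 614.  -241.6] 74.87759517823856
```

View pics/s2.png

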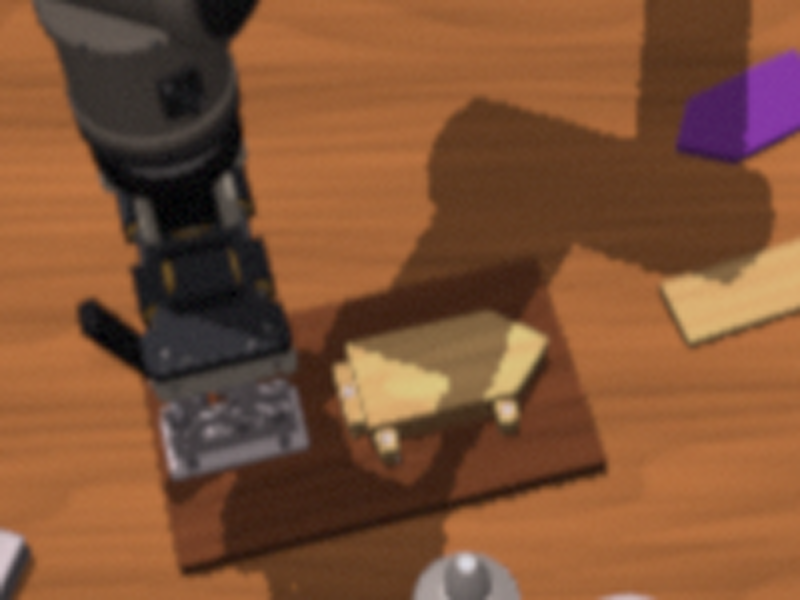

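The grip is at (110,330), just behind the fingers at image left. Nothing is touching and the pile is undisturbed, so I'll push along the arc.

>>> {"name": "carry_out", "arguments": {"rows": [[2, -8, -3, 0], [4, -18, -7, 0], [6.5, -28, -8, 0], [8.5, -36, -9, 0], [10.5, -46, -10, 0], [12, -53, -12, 0], [14, -59, -15, 0], [14, -59, -15, 0]]}}

```text
time: 16.0
tool_pos: [608.3, -218.4, 151.3]
tcp_rot: [-0.893, 1.562, -0.653]
contact_force: [-0.7, 0.8, 0.0]
grip_width: 0.7
```

>>> {"name": "carry_out", "arguments": {"rows": [[1.5, -6, -4, 0], [2.5, -10, -7, 0], [3.5, -14, -11, 0], [4.5, -19, -17, 0], [5, -22, -23, 0], [6, -25, -29, 0], [6, -25, -29, 0]]}}

```text
time: 16.58
tool_pos: [614.2, -244.3, 120.9]
tcp_rot: [-1.013, 1.563, -0.773]
contact_force: [-0.3, -0.3, 0.3]
grip_width: 0.7
```

>>> {"name": "carry_out", "arguments": {"rows": [[0.3, -1, -6, 0], [0.6, -2, -12, 0], [0.6, -1, -18, 0], [0.6, 0, -24, 0], [0.5, 0, -30, 0]]}}

```text
time: 17.0
tool_pos: [614.7, -244.4, 90.3]
tcp_rot: [-1.045, 1.562, -0.805]
contact_force: [-0.3, -1.1, -0.5]
grip_width: 0.4
```

>>> {"name": "carry_out", "arguments": {"rows": [[0, 0, -4, 0], [0, 1, -8, 0], [0, 1, -12, 0], [0, 1, -16, 0]]}}

```text
time: 17.33
tool_pos: [614.7, -243.2, 73.9]
tcp_rot: [-1.049, 1.562, -0.809]
contact_force: [-0.6, 0.3, 1.4]
grip_width: 0.3
```

>>> {"name": "carry_out", "arguments": {"rows": [[0, 0, -2, 0], [0, 0, -4, 0], [0, 0, -6, 0], [0, 0, -6, 0]]}}

```text
time: 17.67
tool_pos: [614.5, -243.2, 67.5]
tcp_rot: [-1.075, 1.563, -0.835]
contact_force: [-0.0, -0.2, -0.6]
grip_width: 0.5
```

```bash
python3 - <<'E'
from h import *
o,R=tool(); print(o['time'],o['tool_pos'],o['contact_force'])
save('scene','s3.png',(170,120,370,270),4)
E
```

```text
17.6667 [ 614.47622769 -243.19441659   67.46867141] [-0.01330315 -0.22151446 -0.56820671]
```

View pics/s3.png

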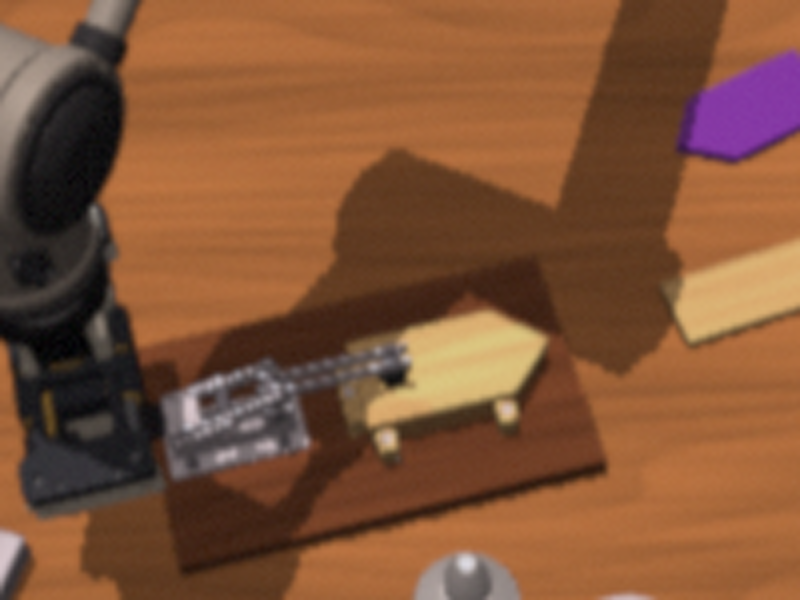

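The arm is down and its foot is on the pile at (395,370). I'll press on to the hard stop.

>>> {"name": "carry_out", "arguments": {"rows": [[0, 0, -1, 0], [0, 0, -2, 0], [0, 0, -2, 0]]}}

```text
time: 17.97
tool_pos: [614.9, -243.4, 66.2]
tcp_rot: [-1.025, 1.562, -0.785]
contact_force: [0.3, -0.0, 3.8]
grip_width: -0.1
```

>>> {"name": "carry_out", "arguments": {"rows": [[0, 0, -1, 0], [0, 0, -2, 0], [0, 0, -2, 0], [0, 0, -2, 0]]}}

```text
time: 18.3
tool_pos: [615.0, -243.4, 65.1]
tcp_rot: [-1.011, 1.561, -0.771]
contact_force: [-2.4, 1.2, 6.8]
grip_width: 0.8
```

>>> {"name": "carry_out", "arguments": {"rows": [[0, 0, -1, 0], [0, 0, -2, 0], [0, 0, -3, 0], [0, 0, -3, 0]]}}

```text
time: 18.63
tool_pos: [615.1, -243.4, 63.5]
tcp_rot: [-0.995, 1.56, -0.755]
contact_force: [-3.3, 1.6, 10.8]
grip_width: 0.5
```

>>> {"name": "carry_out", "arguments": {"rows": [[0, 0, -1, 0], [0, 0, -2, 0], [0, 0, -3, 0], [0, 0, -3, 0]]}}

```text
time: 18.97
tool_pos: [615.1, -243.4, 62.2]
tcp_rot: [-0.975, 1.559, -0.735]
contact_force: [-4.7, 0.9, 13.2]
grip_width: 0.4
```

>>> {"name": "carry_out", "arguments": {"rows": [[0, 0, 10, 0], [0, 0, 40, 0], [0, 0, 80, 0], [0, 0, 120, 0], [-40, -5, 150, 0], [-80, -20, 150, 0], [-120, -40, 150, 0], [-150, -60, 150, 0], [-180, -60, 150, 0], [-180, -60, 150, 0], [-180, -60, 150, 0]]}}

```text
time: 19.88
tool_pos: [433.7, -303.9, 212.6]
tcp_rot: [-0.966, 1.559, -0.728]
contact_force: [0.3, 0.2, -0.2]
grip_width: 0.3
```

```bash
python3 - <<'E'
from h import *
o,R=tool(); print(o['time'],o['tool_pos'],o['contact_force'])
def crop(n,c,s):
    im=capture(n)[:,:,::-1]; cv2.imwrite('pics/raw_f_'+n+'.png',im)
    return cv2.resize(im[c[1]:c[3],c[0]:c[2]],None,fx=s,fy=s,interpolation=cv2.INTER_CUBIC)
a=crop('scene',(170,160,350,270),4.4); b=crop('top',(250,170,370,245),4)
b=cv2.copyMakeBorder(b,0,0,0,792-b.shape[1],cv2.BORDER_CONSTANT)
im=np.vstack([a[:,:792],b]); s=600/im.shape[0]
cv2.imwrite('pics/f.png',cv2.resize(im,None,fx=s,fy=s)); print(s)
E
```

```text
19.8833 [ 433.74767381 -303.90101697  212.62881322] [ 0.29321615  0.15411927 -0.16943658]
0.7653061224489796
```

View pics/f.png

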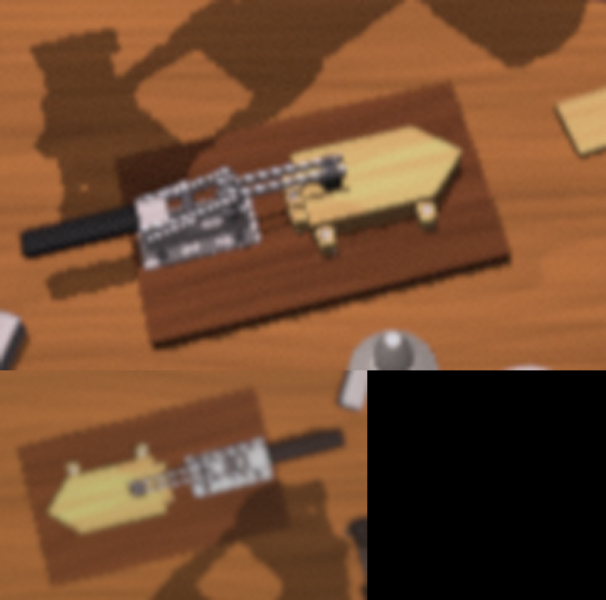

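The handle is level and the arm is level with its foot on the pile. I'll check the handle's end pixel, about (22,243) in the crop, against the predicted shut position.

```bash
python3 - <<'E'
from h import *
a=np.radians(13.7); y=np.array([-np.sin(a),np.cos(a)]); O=np.array([574.1,-77.7])
k=.7653*4.4; print('seen',22/k+170,243/k+160)
ci=camera_info('scene');P=np.linalg.inv(ci['pose']);K=ci['camera_matrix']
for dz in(0,10,20,30):
    for zz in (61,):
        w=np.append(O-222*y,[zz+dz,1]); c=K@(P@w)[:3]; print('end',dz,c[:2]/c[2])
E
```

```text
seen 176.53338560041814 232.16421367734577
end 0 [175.99763962 232.72456481]
end 10 [174.99235521 230.97453379]
end 20 [173.96870665 229.19253388]
end 30 [172.9261861  227.37768101]
```

```bash
python3 -c "
from plant import *
print(close_job())"
```

```text
the job is handed in; nothing more can be done
None
```

I laid both loose plywood blanks on the one in the jig, squared the three up, pushed the clamp handle shut and handed the job in at about 20 s. `close_job` gives no verdict. I had no direct reading of the handle angle, the blank poses or the foot force.

**Squaring:** I pushed the pile in +x until it stopped at the side stops (about 7 N), then in −y until it stopped at the end stop (about 10 N).

**Pile check:** The wrist picture before clamping showed one flush pile along both side stops, with no ledges. The last scene and top pictures show it still in place.

**Clamp check:** The last pictures show the arm and handle level with the foot on the pile. The handle's end lies within 1 pixel of where it should be when shut. The press force rose to 13 N, above the stated 10 N maximum.

**Disagreements:** My fingertip reading went down to z = 62 mm while pressing the grip, where the shut grip's upper face should be at 68 mm. I took this for give at the stop. The top and wrist cameras also differed by about 3 mm in y, so for placing I measured the blanks relative to the jig.

I did not re-measure the other bench items, but felt no unexpected contact while moving.

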